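Pin a microscope stage for transport

TASK

Get the microscope stage ready for transport: first slide its black carriage by the orange tab until it rests against its stop beside the red lock, then stand the quick-release pin with the red button in the lock's bore as far as its locking balls let it go. Press the red button to draw the balls in and keep pressing gently until the pin is fully home, then let go so that the balls spring out and lock it. Feel your way and never force anything, and leave the other things alone.

Things in the scene. Friction and masses are not known exactly. Their poses are not given: they have to be found in the camera images.
- stage: Microscope stage unit, bolted down. White base plate 150 (x) by 300 (y) by 12 mm, origin at the centre of its underside, z up. It carries the red lock on its +y side and the sliding black carriage. Pushes above 30 N on any part of it, by the hand, by the held pin or on the pin's button, damage its bearings
- bore_nominal (a point): NOMINAL centre of the lock bore's mouth, 84 mm above the stage's underside. Red block 64 mm square, bore 13 mm wide, red upright on its +x side. The lock is set by hand: the true mouth lies up to 9 mm off in stage x and in y and 0 to 10 mm higher, anew each time, unmeasured: feel or look. From the mouth down: 22 mm bore, the carriage's 8 mm tongue, 8 mm plate, holes all 13 mm, 38 mm in all
- carriage (a joint): Carriage's distance (m) from its stop; 0 = at the stop, tongue hole in line with the bore. It falls as the carriage slides along the stage's +y towards the lock; drag about 2 N. Black plate 130 (x) by 100 (y) mm, top 65 mm above the stage's underside (plus the lock's height offset), with an orange tab at its -y end
- tab_nominal (a point): Nominal centre of the upright orange tab for a carriage AT ITS STOP (a fixed point, it does not follow the carriage). The tab is now this point moved by the carriage joint's value along stage -y. Tab 50 mm wide (x), 8 mm thick (y), 40 mm high (20 mm up and down from here). It shares the lock's unmeasured offsets of x, y and z
- pin: Quick-release pin, 0.17 to 0.2 kg. Origin on its axis at the collar's underside, z up towards the button. Collar 30 mm across, z 0 to 5 mm; aluminium grip 22 mm across, z 5 to 41 mm; red button 18 mm across on top. Shank 12 mm across with a half-round nose, tip at z -65 mm. It starts in one of the rack's holes, collar on the rack's top, shank loose in the hole
- pin_balls (a point): Middle of the pin's four brass locking balls, 42 mm below its origin; they span z -44 to -39.5 mm. Button up: 20 mm across, so they rest on the lock's top with the nose 21 mm down the bore and the pin stands there by itself. Button down: inside the shank. Pin home (collar on the lock's top) and button released: they spring out 1.5 mm below the lower plate
- pin_button (a joint): Travel of the pin's red button: 0 = up (balls out), 0.006 m = fully down (balls in). The spring pushes back with about 3 N at first and 6.6 N fully down; it cannot come up while the balls are inside the bore
- button_top (a point): centre of the button's top face, 51 mm above the pin's origin when the button is up, 45 mm when down
- rack: Grey pin rack block, fixed, 70 (x) by 160 (y) by 78 mm high, origin at the centre of its underside; two holes at y -45 and +45 mm
- plain_pin: plain pin with a black knob (24 mm across) in the rack's other hole; wrong for this lock, leave it
- carton: cardboard box 120 by 160 by 70 mm, leave it alone
- black_unit: black box 100 by 240 by 35 mm, leave it alone
- blue_tub: open blue tub 130 by 170 by 60 mm, leave it alone
- slide_box: green slide box 85 by 170 by 35 mm, leave it alone
- jar: amber jar 60 mm across, 90 mm high, leave it alone
- mug: white mug 80 mm across, 90 mm high, leave it alone

How it is judged:
By the outcome, as a careful person would: the job done as asked, in the order asked, and still so for the second after the job is handed in, with the robot touching nothing.
It also fails if it takes over 72 s, if anything falls off the work surface, if the arm or the gripper's body presses on something with over 40 N, if the wrist force passes 120 N, or if a joint passes its speed limit or range.

ROBOT

A 6-joint arm with a two-finger parallel gripper is mounted at the origin on the work surface. World frame = base frame: x ahead of the robot, y to its left, z up, the work surface at z = 0. Lengths are in m, angles in rad, forces in N, time in s.
With the tool pointing down it reaches from about 0.25 to 0.775 m from the base axis. Payload 4 kg.
Tool frame: the origin (TCP) lies at the very end of the fingers, on their centre line; the grasp point (between the pads) lies 19 mm behind it (manip.pinch_z is the distance from the TCP to the grasp point, in m); z points along the fingers, y is the direction in which the jaws open and shut (so a half turn about z gives the same grasp; the last joint's range is limited). The gripper opens to 94 mm and grips with 3 to 60 N. Pads are 16 mm wide; open, the fingers measure 119 mm over their backs; the gripper's body (75 mm by 177 mm) begins 78 mm behind the grasp point.
Start: joints at [1.118, 0.087, 1.371, -0, 1.684, -0.103], TCP at [0.189, 0.517, 0.206] pointing down, gripper open.
Joint ranges: [-3.1, 3.1], [-0.76, 2.03], [0.27, 2.55], [-1.08, 4.22], [0.17, 2.65], [-2.57, 2.57]. Speed limits (rad/s): [2.79, 2.79, 3.14, 3.14, 3.14, 3.14].

INTERFACE

Orientations are given as a unit quaternion [x, y, z, w].
In Python, from plant import manip, capture, silhouettes gives the robot as it stands.
- The arm moves only by the tool servo_tool, never from a script. Its argument "deltas" is a list of rows, each an object of numbers: "wx", "wy", "wz": the turn, a rotation vector about the tool's x, y, z in degrees; "dx", "dy", "dz": the shift along the tool's x, y, z in mm; "grip": the opening, from 0 (shut) to 1 (fully open). In form: [{"wx": .., "wy": .., "wz": .., "dx": .., "dy": .., "dz": .., "grip": ..}, ...]. A call has exactly 5 rows; each row shifts and turns the pose as measured when the row begins, along the tool's axes as they then stand; what a row does not reach is not made up. A row lasts 1/8 s, in which the tool goes at most 62.5 mm and 10.7 degrees, less where a joint would pass 70% of its speed; a pose out of reach is approached as far as the arm can. A call with a gripper value outside its range is refused whole. The fingers move at their own pace and stop on an object; "force" is the grip in N (left out, the last holds). Time passes only in rows, so rows that do not move let the fingers close, or fill a call up. It gives the time, the measured TCP pose, the force and the opening at its end, in the units of the state.
- manip.observe(): the state, without advancing time (a new reading comes with each control period).
- capture(name): name is "scene" or "top"; returns a dict with "img" (400x640x3 uint8, red, green, blue), "K" (3x3 intrinsics, pixels), "k1" (the pictures are not rectified: a ray, as slopes to the right and down, at radius r is drawn at 1 + k1 r^2 times it, then the intrinsics apply), "T" (4x4, takes a point from camera to world coordinates). Camera axes: x right, y down, z forward; pixel columns grow to the right and rows downward; lengths in m; the calibration is good to about 2 mm. A picture is of the moment at which its call begins. There is no depth.
- manip.job_done(): hands the job in, once; it reports no verdict.
Trained networks look in a picture, given as the dict that the camera call returned (one of the last four; its "shot" number tells which), for a name from the list of things; names that differ only in an ending like _2 or _b are one class to them, and where a whole thing is asked for, a point or a joint stands for the part that bears it (a point fixed in the world has none). Each returns a list of dicts, best first, with "score" (0 to 1); they miss things now and then, are a little off and sometimes report something else, mostly with a low value. They report only what shows in the picture. A call takes as long as a camera call.
- silhouettes(thing, picture): "pixels" (400x640 bool, what is visible of it) and "rect" ([left, top, right, bottom] in pixels, round what is visible of it).
The state is a dict: "time_s": time; "joints": joint angles; "joint_velocities": joint speeds; "joint_efforts": joint torques, N m; "tcp_pos": TCP position; "tool_rot": TCP orientation; "contact_force": force on the tool from outside, world axes, zero at the start; "moment": the same for the moment, N m; "finger_gap": opening from 0.0 (shut) to 1.0 (fully open).
Only numpy, scipy, OpenCV 4.12 (cv2) and the standard library are available. Lean on these libraries where they do the work, as an engineer would, in place of code of your own. Each camera call takes 0.05 s, during which the arm holds its last target. There are 200 camera calls.

## Working session

There is one attempt and no reset: what is moved stays moved. The work goes in short steps, Python scripts to look and compute and a tool call to move; the robot and the scene stay as the last step left them, time stands still between calls to the robot, and variables do not carry over. Pictures are saved under pics/ and viewed, about 8 in all and at most 12, crops included, and the job is handed in when it is done.

Besides the shell and the picture viewer there is one more tool, called after "Emit:" as name(argument=value, ...) on one line, values as JSON. servo_tool: Moves the arm, as the interface text tells. Its arguments: {"type":"object","properties":{"deltas":{"type":"array"},"force":{"type":"number"}},"required":["deltas"]}

```bash
ls; mkdir -p pics
cat > h.py <<'E'
import numpy as np, cv2
from plant import manip, capture, silhouettes
def save(c,n,crop=None,s=1):
    im=c["img"][:,:,::-1]
    if crop: l,t,r,b=crop; im=im[t:b,l:r]
    cv2.imwrite("pics/"+n,cv2.resize(im,None,fx=s,fy=s,interpolation=cv2.INTER_CUBIC))
def ray(c,u,v):
    K=np.array(c["K"]);d=cv2.undistortPoints(np.array([[[u,v]]],float),K,np.array([c["k1"],0,0,0.]))[0,0]
    T=np.array(c["T"]);r=T[:3,:3]@[d[0],d[1],1];return T[:3,3],r/np.linalg.norm(r)
def at_z(c,u,v,z):
    o,r=ray(c,u,v);return o+r*(z-o[2])/r[2]
def tri(*rs):
    A=sum(np.eye(3)-np.outer(r,r) for o,r in rs);b=sum((np.eye(3)-np.outer(r,r))@o for o,r in rs)
    p=np.linalg.solve(A,b);return p,[np.linalg.norm(np.cross(p-o,r)) for o,r in rs]
def proj(c,p):
    T=np.array(c["T"]);q=T[:3,:3].T@(np.asarray(p,float)-T[:3,3])
    return cv2.projectPoints(q.reshape(1,1,3),np.zeros(3),np.zeros(3),np.array(c["K"]),np.array([c["k1"],0,0,0.]))[0].ravel()
E
python3 - <<'E'
from h import *
im=[]
for n in("scene","top"):
    c=capture(n);im.append(c["img"][:,:,::-1]);save(c,n+".png")
    print(n,np.array(c["T"]).round(3).tolist(),np.array(c["K"]).round(1).tolist(),c["k1"])
    for t in("stage","carriage","pin","pin_balls","pin_button","rack","plain_pin"):
        try:
            for s in silhouettes(t,c)[:2]:
                ys,xs=np.nonzero(s["pixels"]);print(t,round(s["score"],2),s["rect"],xs.mean().round(1),ys.mean().round(1))
        except Exception as e: print(t,e)
cv2.imwrite("pics/both.png",cv2.resize(np.vstack(im),None,fx=.75,fy=.75))
print(manip.pinch_z, manip.observe())
E
```

```text
pics
scene [[-0.89, 0.304, -0.339, 1.021], [0.455, 0.606, -0.652, 0.828], [0.007, -0.735, -0.678, 0.945], [0.0, 0.0, 0.0, 1.0]] [[468.0, 0.0, 318.9], [0.0, 468.0, 195.9], [0.0, 0.0, 1.0]] 0.013084421178374672
stage 0.91 [300.2, 147.7, 389.8, 243.5] 341.7 197.9
carriage 0.93 [308.9, 147.9, 358.1, 187.7] 334.3 170.5
pin 0.54 [410.3, 221.9, 426.5, 237.1] 418.7 230.9
pin_balls 0.69 [412.1, 223.1, 421.8, 239.1] 418.6 231.2
rack 0.9 [396.4, 225.2, 467.3, 296.7] 428.9 261.7
plain_pin 0.57 [437.6, 251.5, 450.6, 266.3] 445.2 256.7
top [[0.017, -0.999, 0.039, 0.543], [-1.0, -0.018, -0.005, 0.039], [0.006, -0.039, -0.999, 1.273], [0.0, 0.0, 0.0, 1.0]] [[444.4, 0.0, 325.2], [0.0, 444.4, 200.0], [0.0, 0.0, 1.0]] -0.055250282077400244
stage 0.64 [291.7, 201.5, 399.2, 260.7] 346.1 231.6
stage 0.21 [155.8, 147.7, 231.8, 199.1] 193.6 173.4
carriage 0.89 [331.4, 211.1, 391.5, 262.1] 367.6 235.3
pin 0.56 [241.4, 246.6, 255.1, 260.3] 247.3 255.1
rack 0.8 [200.2, 239.7, 264.2, 273.7] 232.9 255.7
rack 0.27 [288.8, 202.4, 400.4, 262.2] 345.6 231.3
plain_pin 0.68 [207.0, 250.9, 217.9, 263.4] 213.1 258.4
0.0188 {'time_s': 0.8, 'joints': array([ 1.11792590e+00,  8.71435770e-02,  1.37068198e+00,  2.33683135e-07,
        1.68360110e+00, -1.03080154e-01]), 'joint_velocities': array([-0.00012915, -0.00096205, -0.00118161,  0.00060604, -0.00067409,
        0.00123954]), 'joint_efforts': array([ 2.67674823e-04, -3.39985836e+01, -3.02575243e+01,  7.19178468e-02,
        2.31954851e-02, -2.39929778e-05]), 'tcp_pos': array([0.1884892 , 0.51671677, 0.2055459 ]), 'tool_rot': array([1.74004862e-01, 9.84744790e-01, 7.98412552e-05, 2.26630453e-05]), 'contact_force': array([-1.11933031e-01, -6.38643495e-04,  1.42290488e+00]), 'moment': array([0.01643741, 0.01431698, 0.04573642]), 'finger_gap': 1.0015776927122073}
```

View pics/scene.png

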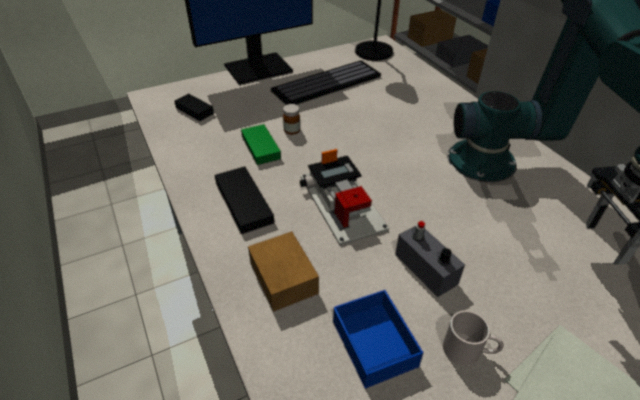

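View pics/top.png

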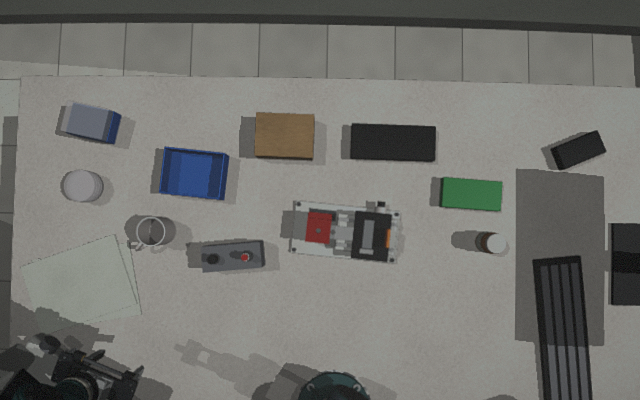

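Run:
```python
import cv2,numpy as np
s=cv2.imread("pics/scene.png");t=cv2.imread("pics/top.png")
def cr(im,l,tp,r,b,f):
    o=cv2.resize(im[tp:b,l:r],None,fx=f,fy=f,interpolation=cv2.INTER_CUBIC)
    o=cv2.convertScaleAbs(o,alpha=1.5)
    for u in range((l+9)//10*10,r,10): cv2.line(o,(int((u-l)*f),0),(int((u-l)*f),8 if u%50 else 20),(255,0,255),1)
    for v in range((tp+9)//10*10,b,10): cv2.line(o,(0,int((v-tp)*f)),(8 if v%50 else 20,int((v-tp)*f)),(255,0,255),1)
    return o
a=cr(t,195,195,405,275,3.8); b=cr(s,290,140,480,300,3.2)
b=cv2.resize(b,(0,0),fx=.55*1.6,fy=.55*1.6) if 0 else b
print(a.shape,b.shape)
cv2.imwrite("pics/a.png",a);cv2.imwrite("pics/b.png",b)
W=max(a.shape[1],b.shape[1])
```

```text
(304, 798, 3) (512, 608, 3)
```

View pics/a.png

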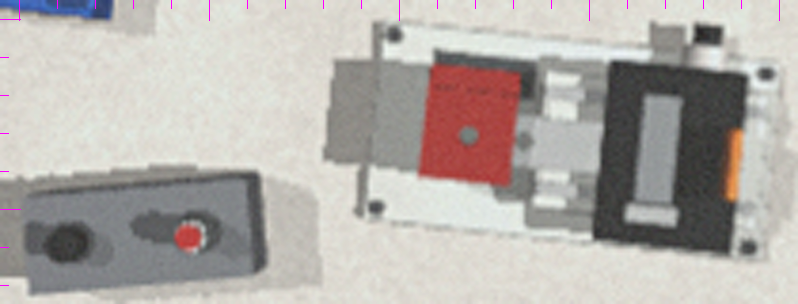

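View pics/b.png

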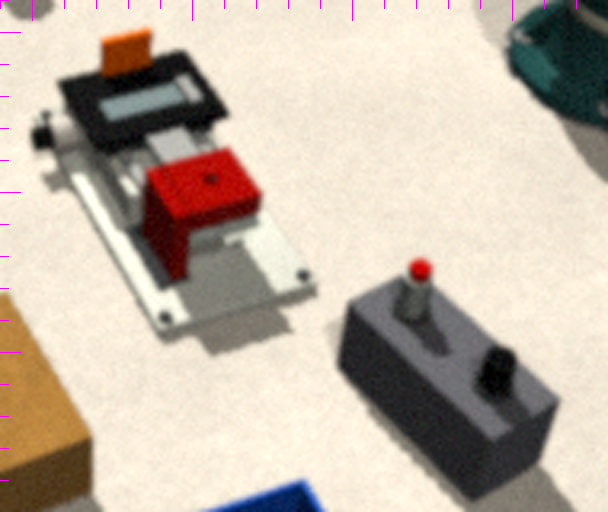

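```bash
cat > m.py <<'E'
from h import *
from scipy import ndimage as N
def blob(c,kind,box):
    hsv=cv2.cvtColor(c["img"],cv2.COLOR_RGB2HSV).astype(int);H,S,V=hsv[...,0],hsv[...,1],hsv[...,2]
    if kind=="red": m=((H<6)|(H>172))&(S>140)&(V>60)
    if kind=="orange": m=(H>=7)&(H<18)&(S>170)&(V>100)
    z=np.zeros_like(m);l,t,r,b=box;z[t:b,l:r]=m[t:b,l:r];return z
def cen(m): ys,xs=np.nonzero(m);return xs.mean(),ys.mean(),len(xs),(xs.min(),ys.min(),xs.max(),ys.max())
E
python3 - <<'E'
from m import *
S=capture("scene");T=capture("top")
bs=cen(blob(S,"red",(405,215,430,240)));bt=cen(blob(T,"red",(235,245,260,270)))
print("button",bs,bt,tri(ray(S,*bs[:2]),ray(T,*bt[:2])))
os=cen(blob(S,"orange",(310,140,350,170)));ot=cen(blob(T,"orange",(375,220,400,255)))
print("tab",os,ot,tri(ray(S,*os[:2]),ray(T,*ot[:2])))
for c,(u,v) in ((S,(355.6,195.9)),(T,(318.2,230.5))):
    g=c["img"][...,0].astype(float);u0,v0=int(u)-3,int(v)-3
    p=g[v0:v0+8,u0:u0+8];print(p.astype(int))
    w=np.clip(np.median(p)*.93-p,0,None);yy,xx=np.mgrid[v0:v0+8,u0:u0+8]
    q=((w*xx).sum()/w.sum(),(w*yy).sum()/w.sum());print(q)
    if c is S: sq=q
    else: tq=q
print("bore",tri(ray(S,*sq),ray(T,*tq)))
A=lambda x,y:at_z(T,195+x/3.8,195+y/3.8,.012)
P=[A(380,22),A(780,65),A(763,262),A(363,217)]
print(np.round(P,4)); print("centre",np.mean(P,0))
d=(P[0]-P[1]+P[3]-P[2])[:2];e=(P[0]-P[3]+P[1]-P[2])[:2]
print("y dir yaw",np.degrees(np.arctan2(-d[0],d[1])),"x",np.degrees(np.arctan2(e[1],e[0])),np.linalg.norm(d)/2,np.linalg.norm(e)/2)
B=lambda x,y,z:at_z(T,195+x/3.8,195+y/3.8,z)
for nm,pts,z in(("lock",[(431,65),(521,72),(511,185),(420,176)],.09),("carr",[(611,62),(748,73),(731,255),(594,240)],.07),("rack",[(30,192),(253,172),(262,270),(28,292)],.078)):
    Q=np.array([B(*p,z) for p in pts]);print(nm,Q.round(4).tolist(),Q.mean(0).round(4))
E
```

```text
button (np.float64(421.0), np.float64(223.94285714285715), 35, (np.int64(418), np.int64(221), np.int64(424), np.int64(227))) (np.float64(243.96), np.float64(257.08), 25, (np.int64(241), np.int64(255), np.int64(246), np.int64(259))) (array([0.43608535, 0.2393476 , 0.12489169]), [np.float64(0.00045400264932426266), np.float64(0.00045400264932426407)])
tab (np.float64(328.80645161290323), np.float64(151.58064516129033), 31, (np.int64(322), np.int64(150), np.int64(336), np.int64(154))) (np.float64(387.5), np.float64(238.5), 2, (np.int64(387), np.int64(232), np.int64(388), np.int64(245))) (array([ 0.4905245 , -0.13269902,  0.1100654 ]), [np.float64(0.0005992451953673989), np.float64(0.0005992451953673149)])
[[120 123 116 116 123 122 122 122]
 [120 120 118 114 117 118 120 122]
 [117 110  96  89  94  98 117 118]
 [116  96  75  67  66  77 104 119]
 [118 101  76  65  65  79 103 116]
 [124 113 101  88  89  96 113 124]
 [125 122 116 113 112 114 122 126]
 [121 124 122 125 122 119 124 122]]
(np.float64(355.43097985969683), np.float64(195.50565738854945))
[[112 115 114 110 112 112 110 111]
 [113 1
[... 354 characters left out ...]
[np.float64(0.00016772753461210524), np.float64(0.00016772753461206897)])
[[ 0.5879  0.1174  0.012 ]
 [ 0.561  -0.1823  0.012 ]
 [ 0.4139 -0.1714  0.012 ]
 [ 0.4425  0.1272  0.012 ]]
centre [ 0.50135789 -0.02723803  0.012     ]
y dir yaw -5.297007810357281 x -4.044465192726154 0.3004289438718498 0.14661389131407818
lock [[0.5557, 0.0763, 0.09], [0.5519, 0.0132, 0.09], [0.4728, 0.0188, 0.09], [0.478, 0.0825, 0.09]] [0.5146 0.0477 0.09  ]
carr [[0.5602, -0.0513, 0.07], [0.5541, -0.1492, 0.07], [0.4245, -0.1388, 0.07], [0.4336, -0.0411, 0.07]] [ 0.4931 -0.0951  0.07  ]
rack [[0.4609, 0.3587, 0.078], [0.478, 0.2009, 0.078], [0.4092, 0.1931, 0.078], [0.3903, 0.3584, 0.078]] [0.4346 0.2778 0.078 ]
```

Emit:
servo_tool(deltas=[{"wz":-7.5,"dx":-41,"dy":-43,"grip":0},{"wz":-7.5,"dx":-35,"dy":-49,"grip":0},{"dx":-28,"dy":-53,"grip":0},{"dx":-28,"dy":-53,"grip":0},{"dx":-28,"dy":-53,"grip":0}], force=10)

```text
invalid input
```

Emit:
servo_tool(deltas=[{"wx":0,"wy":0,"wz":-7.5,"dx":-41,"dy":-43,"dz":0,"grip":0},{"wx":0,"wy":0,"wz":-7.5,"dx":-35,"dy":-49,"dz":0,"grip":0},{"wx":0,"wy":0,"wz":0,"dx":-28,"dy":-53,"dz":0,"grip":0},{"wx":0,"wy":0,"wz":0,"dx":-28,"dy":-53,"dz":0,"grip":0},{"wx":0,"wy":0,"wz":0,"dx":-28,"dy":-53,"dz":0,"grip":0}], force=10)

```text
time_s: 1.52
tcp_pos: [0.3096, 0.2377, 0.2047]
tool_rot: [0.035, 0.999, -0.0, 0.001]
contact_force: [1.3, -0.0, 0.4]
finger_gap: 0.504
```

Emit:
servo_tool(deltas=[{"wx":0,"wy":0,"wz":0,"dx":-26,"dy":-52,"dz":0,"grip":0},{"wx":0,"wy":0,"wz":0,"dx":-26,"dy":-52,"dz":0,"grip":0},{"wx":0,"wy":0,"wz":0,"dx":-26,"dy":-52,"dz":0,"grip":0},{"wx":0,"wy":0,"wz":0,"dx":-26,"dy":-52,"dz":0,"grip":0},{"wx":0,"wy":0,"wz":0,"dx":-26,"dy":-52,"dz":0,"grip":0}])

```text
time_s: 2.15
tcp_pos: [0.4236, -0.04, 0.2072]
tool_rot: [0.035, 0.999, 0.001, 0.005]
contact_force: [0.8, 0.9, 0.1]
finger_gap: 0.007
```

Emit:
servo_tool(deltas=[{"wx":0,"wy":0,"wz":0,"dx":-26,"dy":-52,"dz":0,"grip":0},{"wx":0,"wy":0,"wz":0,"dx":-26,"dy":-52,"dz":0,"grip":0},{"wx":0,"wy":0,"wz":0,"dx":-24,"dy":-50,"dz":0,"grip":0},{"wx":0,"wy":0,"wz":0,"dx":0,"dy":-10,"dz":0,"grip":0},{"wx":0,"wy":0,"wz":0,"dx":0,"dy":0,"dz":0,"grip":0}])

```text
time_s: 2.78
tcp_pos: [0.4893, -0.2181, 0.2073]
tool_rot: [0.038, 0.999, 0.001, 0.006]
contact_force: [0.2, 0.4, 0.2]
finger_gap: 0.004
```

Emit:
servo_tool(deltas=[{"wx":0,"wy":0,"wz":0,"dx":0,"dy":10,"dz":50,"grip":0},{"wx":0,"wy":0,"wz":0,"dx":0,"dy":10,"dz":50,"grip":0},{"wx":0,"wy":0,"wz":0,"dx":0,"dy":0,"dz":20,"grip":0},{"wx":0,"wy":0,"wz":0,"dx":0,"dy":0,"dz":0,"grip":0},{"wx":0,"wy":0,"wz":0,"dx":0,"dy":0,"dz":0,"grip":0}])

```text
time_s: 3.4
tcp_pos: [0.4928, -0.1905, 0.0888]
tool_rot: [0.034, 0.999, 0.001, 0.009]
contact_force: [-0.8, -0.2, 0.8]
finger_gap: 0.003
```

Run:
```python
from m import *
from scipy.spatial.transform import Rotation as R
o=manip.observe();print(o["tcp_pos"],R.from_quat(o["tool_rot"]).as_matrix().round(3).tolist(),o["contact_force"])
c=capture("scene");t=capture("top")
a=cv2.resize(c["img"][140:220,290:390],None,fx=4,fy=4);b=cv2.resize(t["img"][195:275,300:420],None,fx=3.3,fy=4)
cv2.imwrite("pics/p5.png",np.hstack([a,b])[:,:,::-1])
```

```text
[ 0.49280974 -0.19046739  0.0888391 ] [[-0.997, 0.068, 0.018], [0.069, 0.998, 0.001], [-0.018, 0.003, -1.0]] [-0.79483026 -0.19175736  0.76931865]
```

View pics/p5.png

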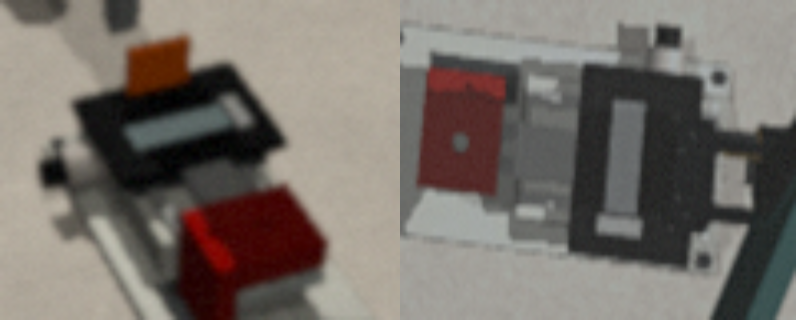

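Emit:
servo_tool(deltas=[{"wx":0,"wy":1,"wz":0,"dx":0,"dy":10,"dz":0,"grip":0},{"wx":0,"wy":0,"wz":0,"dx":0,"dy":10,"dz":0,"grip":0},{"wx":0,"wy":0,"wz":0,"dx":0,"dy":8,"dz":0,"grip":0},{"wx":0,"wy":0,"wz":0,"dx":0,"dy":6,"dz":0,"grip":0},{"wx":0,"wy":0,"wz":0,"dx":0,"dy":6,"dz":0,"grip":0}])

```text
time_s: 4.12
tcp_pos: [0.4977, -0.1494, 0.0921]
tool_rot: [0.035, 0.999, -0.0, 0.003]
contact_force: [0.0, -3.5, 0.5]
finger_gap: 0.005
```

Emit:
servo_tool(deltas=[{"wx":0,"wy":0,"wz":0,"dx":0,"dy":6,"dz":0,"grip":0},{"wx":0,"wy":0,"wz":0,"dx":0,"dy":6,"dz":0,"grip":0},{"wx":0,"wy":0,"wz":0,"dx":0,"dy":6,"dz":0,"grip":0},{"wx":0,"wy":0,"wz":0,"dx":0,"dy":6,"dz":0,"grip":0},{"wx":0,"wy":0,"wz":0,"dx":0,"dy":6,"dz":0,"grip":0}])

```text
time_s: 4.75
tcp_pos: [0.5002, -0.1196, 0.0923]
tool_rot: [0.035, 0.999, -0.002, 0.003]
contact_force: [0.6, -2.4, 0.2]
finger_gap: 0.007
```

Emit:
servo_tool(deltas=[{"wx":0,"wy":0,"wz":0,"dx":2,"dy":4,"dz":0,"grip":0},{"wx":0,"wy":0,"wz":0,"dx":0,"dy":4,"dz":0,"grip":0},{"wx":0,"wy":0,"wz":0,"dx":0,"dy":4,"dz":0,"grip":0},{"wx":0,"wy":0,"wz":0,"dx":0,"dy":4,"dz":0,"grip":0},{"wx":0,"wy":0,"wz":0,"dx":0,"dy":4,"dz":0,"grip":0}])

```text
time_s: 5.38
tcp_pos: [0.4992, -0.1107, 0.0933]
tool_rot: [0.037, 0.999, -0.016, 0.004]
contact_force: [0.6, -12.4, -2.3]
finger_gap: 0.003
```

Emit:
servo_tool(deltas=[{"wx":0,"wy":0,"wz":0,"dx":1,"dy":3,"dz":0,"grip":0},{"wx":0,"wy":0,"wz":0,"dx":0,"dy":3,"dz":0,"grip":0},{"wx":0,"wy":0,"wz":0,"dx":0,"dy":3,"dz":0,"grip":0},{"wx":0,"wy":0,"wz":0,"dx":0,"dy":3,"dz":0,"grip":0},{"wx":0,"wy":0,"wz":0,"dx":0,"dy":3,"dz":0,"grip":0}])

```text
time_s: 6.0
tcp_pos: [0.4991, -0.1114, 0.0935]
tool_rot: [0.04, 0.999, -0.032, 0.004]
contact_force: [0.6, -10.7, -0.9]
finger_gap: 0.001
```

Emit:
servo_tool(deltas=[{"wx":0,"wy":0,"wz":0,"dx":0,"dy":-10,"dz":0,"grip":0},{"wx":0,"wy":0,"wz":0,"dx":0,"dy":-15,"dz":0,"grip":0},{"wx":0,"wy":0,"wz":0,"dx":0,"dy":0,"dz":-40,"grip":0},{"wx":0,"wy":0,"wz":0,"dx":0,"dy":0,"dz":-50,"grip":0.6},{"wx":0,"wy":0,"wz":0,"dx":20,"dy":0,"dz":-50,"grip":0.6}])

```text
time_s: 6.62
tcp_pos: [0.4723, -0.1254, 0.2311]
tool_rot: [0.04, 0.999, -0.026, -0.004]
contact_force: [0.0, -0.7, 0.1]
finger_gap: 0.183
```

```bash
cat >> m.py <<'E'
from scipy.spatial.transform import Rotation as R
def plan(x,y,z,yaw=4.5):
    o=manip.observe();M=R.from_quat(o["tool_rot"]).as_matrix()
    a=np.radians(yaw);Y=np.array([np.sin(a),np.cos(a),0]);Z=np.array([0,0,-1.]);X=np.cross(Y,Z)
    D=np.stack([X,Y,Z],1);w=R.from_matrix(M.T@D).as_rotvec(degrees=True)
    d=np.array([x,y,z])-o["tcp_pos"]
    print("t",o["time_s"],"tcp",o["tcp_pos"].round(4),"w",w.round(2),"shift now mm",(M.T@d*1000).round(1),"after turn",(D.T@d*1000).round(1),"F",o["contact_force"].round(1),"M",o["moment"].round(2),"gap",round(o["finger_gap"],3))
E
python3 - <<'E'
from m import *
plan(.436,.2393,.2)
S=capture("scene");T=capture("top")
save(S,"s2.png");save(T,"t2.png")
os=cen(blob(S,"orange",(310,140,360,190)));ot=cen(blob(T,"orange",(345,215,400,255)))
print(os,ot,tri(ray(S,*os[:2]),ray(T,*ot[:2])))
a=cv2.resize(S["img"][140:220,290:390],None,fx=4,fy=4);b=cv2.resize(T["img"][195:275,300:420],None,fx=3.3,fy=4)
cv2.imwrite("pics/p6.png",np.hstack([a,b])[:,:,::-1])
E
```

```text
t 6.625 tcp [ 0.4723 -0.1254  0.2311] w [-3.01 -0.36 -0.11] shift now mm [ 65.4 361.7  12.6] after turn [ 64.8 360.7  31.1] F [ 0.  -0.7  0.1] M [ 0.07 -0.04  0.04] gap 0.183
(np.float64(334.275), np.float64(159.45), 40, (np.int64(327), np.int64(157), np.int64(341), np.int64(162))) (np.float64(373.25), np.float64(230.25), 4, (np.int64(373), np.int64(228), np.int64(374), np.int64(234))) (array([ 0.50476812, -0.09006036,  0.11667946]), [np.float64(0.007465005385558917), np.float64(0.007465005385558794)])
```

View pics/p6.png

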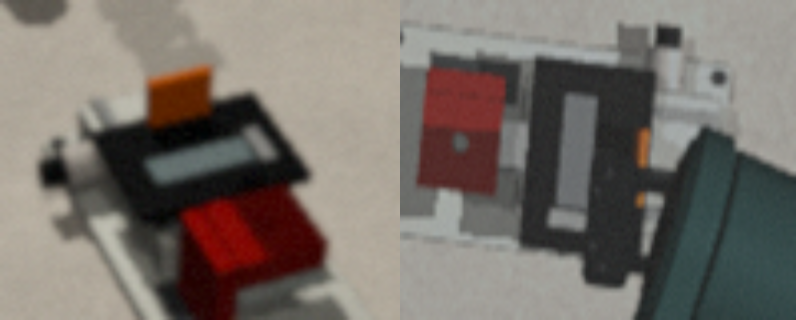

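Emit:
servo_tool(deltas=[{"wx":-3,"wy":0,"wz":0,"dx":10,"dy":55,"dz":0,"grip":0.6},{"wx":0,"wy":0,"wz":0,"dx":10,"dy":58,"dz":0,"grip":0.6},{"wx":0,"wy":0,"wz":0,"dx":10,"dy":58,"dz":0,"grip":0.6},{"wx":0,"wy":0,"wz":0,"dx":10,"dy":58,"dz":0,"grip":0.6},{"wx":0,"wy":0,"wz":0,"dx":10,"dy":58,"dz":0,"grip":0.6}])

```text
time_s: 7.35
tcp_pos: [0.4478, 0.1676, 0.2313]
tool_rot: [0.046, 0.999, 0.0, 0.002]
contact_force: [1.1, 0.6, 0.8]
finger_gap: 0.604
```

```bash
python3 -c "
from m import *
plan(.436,.2393,.165)"
```

```text
t 7.35 tcp [0.4478 0.1676 0.2313] w [ 0.05  0.24 -0.72] shift now mm [18.5 70.3 66.3] after turn [17.4 70.6 66.3] F [1.1 0.6 0.8] M [ 0.05 -0.01 -0.04] gap 0.604
```

Emit:
servo_tool(deltas=[{"wx":0,"wy":0,"wz":0,"dx":9,"dy":36,"dz":0,"grip":0.6},{"wx":0,"wy":0,"wz":0,"dx":8,"dy":30,"dz":20,"grip":0.6},{"wx":0,"wy":0,"wz":0,"dx":0,"dy":0,"dz":30,"grip":0.6},{"wx":0,"wy":0,"wz":0,"dx":0,"dy":0,"dz":10,"grip":0.6},{"wx":0,"wy":0,"wz":0,"dx":0,"dy":0,"dz":0,"grip":0.6}])

```text
time_s: 7.98
tcp_pos: [0.434, 0.2407, 0.166]
tool_rot: [0.042, 0.999, 0.001, -0.002]
contact_force: [-0.0, 0.4, -0.0]
finger_gap: 0.6
```

```bash
python3 -c "
from m import *
plan(.436,.2393,.087)
S=capture('scene');T=capture('top')
a=cv2.resize(S['img'][190:300,360:480],None,fx=3.5,fy=3.5);b=cv2.resize(T['img'][200:310,180:290],None,fx=3.5,fy=3.5)
cv2.imwrite('pics/p7.png',np.hstack([a,b])[:,:,::-1])
"
```

```text
t 7.975 tcp [0.434  0.2407 0.166 ] w [ 0.14 -0.21 -0.27] shift now mm [-2.4 -1.5 79. ] after turn [-2.1 -1.3 79. ] F [-0.   0.4 -0. ] M [-0.   -0.    0.04] gap 0.6
```

View pics/p7.png

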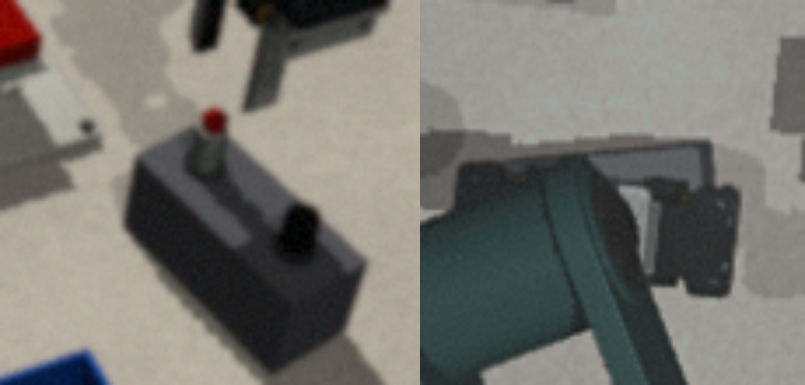

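Emit:
servo_tool(deltas=[{"wx":0,"wy":0,"wz":0,"dx":-2,"dy":-1,"dz":25,"grip":0.6},{"wx":0,"wy":0,"wz":0,"dx":0,"dy":0,"dz":25,"grip":0.6},{"wx":0,"wy":0,"wz":0,"dx":0,"dy":0,"dz":18,"grip":0.6},{"wx":0,"wy":0,"wz":0,"dx":0,"dy":0,"dz":8,"grip":0.6},{"wx":0,"wy":0,"wz":0,"dx":0,"dy":0,"dz":0,"grip":0.6}])

```text
time_s: 8.7
tcp_pos: [0.4425, 0.2399, 0.0971]
tool_rot: [0.044, 0.999, 0.005, 0.006]
contact_force: [0.4, 0.6, 1.0]
finger_gap: 0.598
```

```bash
python3 -c "
from m import *
plan(.436,.2393,.088)
S=capture('scene');bs=cen(blob(S,'red',(400,210,435,245)));print(bs,proj(S,[.436,.2393,.1249]))
"
```

```text
t 8.7 tcp [0.4425 0.2399 0.0971] w [ 0.6   0.65 -0.55] shift now mm [ 6.5 -1.2  9.1] after turn [ 6.4 -1.1  9.1] F [0.4 0.6 1. ] M [ 0.02  0.03 -0.02] gap 0.598
(np.float64(421.5), np.float64(222.25), 4, (np.int64(420), np.int64(222), np.int64(423), np.int64(223))) [420.82610299 223.91997491]
```

Emit:
servo_tool(deltas=[{"wx":0,"wy":0.6,"wz":0,"dx":6,"dy":-1,"dz":5,"grip":0.6},{"wx":0,"wy":0,"wz":0,"dx":0,"dy":0,"dz":4,"grip":0.6},{"wx":0,"wy":0,"wz":0,"dx":0,"dy":0,"dz":0,"grip":0.6},{"wx":0,"wy":0,"wz":0,"dx":0,"dy":0,"dz":0,"grip":0.6},{"wx":0,"wy":0,"wz":0,"dx":0,"dy":0,"dz":0,"grip":0.6}])

```text
time_s: 9.38
tcp_pos: [0.4378, 0.2402, 0.0905]
tool_rot: [0.044, 0.999, 0.006, 0.003]
contact_force: [-0.7, 0.6, -0.2]
finger_gap: 0.602
```

```bash
python3 -c "
from m import *
plan(.436,.2393,.088)
"
```

```text
t 9.375 tcp [0.4378 0.2402 0.0905] w [ 0.74  0.28 -0.53] shift now mm [ 1.7 -1.1  2.4] after turn [ 1.7 -1.   2.5] F [-0.7  0.6 -0.2] M [0.01 0.01 0.  ] gap 0.602
```

Emit:
servo_tool(deltas=[{"wx":0.7,"wy":0,"wz":0,"dx":2,"dy":-1,"dz":2,"grip":0.6},{"wx":0,"wy":0,"wz":0,"dx":0,"dy":0,"dz":0,"grip":0.15},{"wx":0,"wy":0,"wz":0,"dx":0,"dy":0,"dz":0,"grip":0.15},{"wx":0,"wy":0,"wz":0,"dx":0,"dy":0,"dz":0,"grip":0.15},{"wx":0,"wy":0,"wz":0,"dx":0,"dy":0,"dz":0,"grip":0.15}], force=20)

```text
time_s: 10.0
tcp_pos: [0.4356, 0.2395, 0.0884]
tool_rot: [0.044, 0.999, -0.0, 0.002]
contact_force: [-0.2, -0.0, -0.0]
finger_gap: 0.231
```

```bash
python3 -c "
from m import *
plan(.436,.2393,.088)
"
```

```text
t 10.0 tcp [0.4356 0.2395 0.0884] w [-0.01  0.29 -0.52] shift now mm [-0.4 -0.1  0.4] after turn [-0.4 -0.1  0.4] F [-0.2 -0.  -0. ] M [ 0.1  -0.01  0.04] gap 0.231
```

Emit:
servo_tool(deltas=[{"wx":0,"wy":0,"wz":0,"dx":0,"dy":0,"dz":-10,"grip":0.15},{"wx":0,"wy":0,"wz":0,"dx":0,"dy":0,"dz":-20,"grip":0.15},{"wx":0,"wy":0,"wz":0,"dx":0,"dy":0,"dz":-25,"grip":0.15},{"wx":0,"wy":0,"wz":0,"dx":0,"dy":0,"dz":-25,"grip":0.15},{"wx":0,"wy":0,"wz":0,"dx":0,"dy":0,"dz":-20,"grip":0.15}])

```text
time_s: 10.62
tcp_pos: [0.4334, 0.2385, 0.1896]
tool_rot: [0.044, 0.999, -0.002, -0.0]
contact_force: [-0.1, 0.4, -0.8]
finger_gap: 0.229
```

```bash
python3 -c "
from m import *
plan(.507,.0504,.19)
"
```

```text
t 10.625 tcp [0.4334 0.2385 0.1896] w [-0.19 -0.05 -0.54] shift now mm [ -89.9 -180.9    0.2] after turn [ -88.1 -181.8   -0.4] F [-0.1  0.4 -0.8] M [ 0.04 -0.05 -0.05] gap 0.229
```

Emit:
servo_tool(deltas=[{"wx":0,"wy":0,"wz":0,"dx":-18,"dy":-40,"dz":0,"grip":0.15},{"wx":0,"wy":0,"wz":0,"dx":-24,"dy":-48,"dz":0,"grip":0.15},{"wx":0,"wy":0,"wz":0,"dx":-24,"dy":-48,"dz":0,"grip":0.15},{"wx":0,"wy":0,"wz":0,"dx":-20,"dy":-38,"dz":0,"grip":0.15},{"wx":0,"wy":0,"wz":0,"dx":-2,"dy":-4,"dz":0,"grip":0.15}])

```text
time_s: 11.25
tcp_pos: [0.5088, 0.0498, 0.1952]
tool_rot: [0.042, 0.999, -0.0, 0.003]
contact_force: [-0.7, 0.3, -1.9]
finger_gap: 0.231
```

Emit:
servo_tool(deltas=[{"wx":0,"wy":0,"wz":0,"dx":0,"dy":0,"dz":0,"grip":0.15},{"wx":0,"wy":0,"wz":0,"dx":0,"dy":0,"dz":0,"grip":0.15},{"wx":0,"wy":0,"wz":0,"dx":0,"dy":0,"dz":0,"grip":0.15},{"wx":0,"wy":0,"wz":0,"dx":0,"dy":0,"dz":0,"grip":0.15},{"wx":0,"wy":0,"wz":0,"dx":0,"dy":0,"dz":0,"grip":0.15}])

```text
time_s: 11.88
tcp_pos: [0.5075, 0.0535, 0.1956]
tool_rot: [0.04, 0.999, 0.001, 0.003]
contact_force: [-0.0, 0.2, -2.1]
finger_gap: 0.229
```

```bash
python3 -c "
from m import *
plan(.507,.0504,.19)
S=capture('scene');T=capture('top')
a=cv2.resize(S['img'][145:245,310:400],None,fx=5,fy=5,interpolation=2);b=cv2.resize(T['img'][190:290,290:360],None,fx=4.3,fy=5)
cv2.imwrite('pics/p8.png',np.hstack([a,b])[:,:,::-1])
"
```

```text
t 11.875 tcp [0.5075 0.0535 0.1956] w [ 0.08  0.3  -0.06] shift now mm [ 0.3 -3.1  5.6] after turn [ 0.3 -3.1  5.6] F [-0.   0.2 -2.1] M [-0.01  0.    0.01] gap 0.229
```

View pics/p8.png

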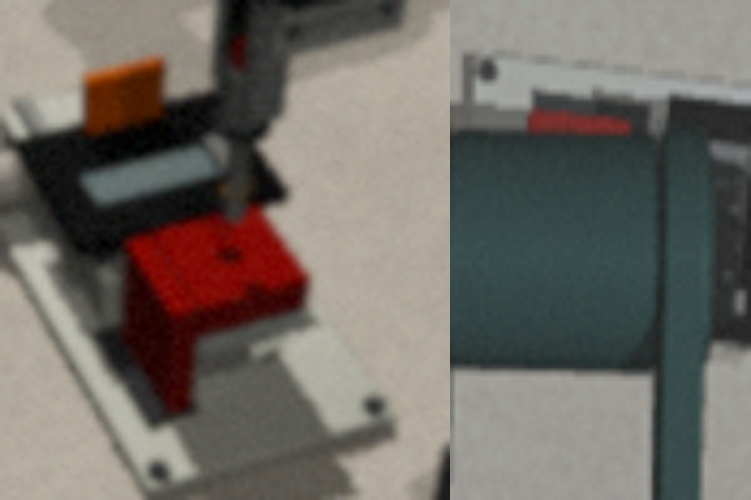

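```bash
python3 -c "
from m import *
S=capture('scene')
for p in ([.5075,.0535,.1202],[.5075,.0535,.143],[.507,.0504,.0927]): print(proj(S,p))
for d in ([.001,0,0],[0,.001,0],[0,0,.001]): print(proj(S,np.array([.5075,.0535,.12])+d)-proj(S,[.5075,.0535,.12]))
# shank axis: dark columns between rows
g=S['img'].astype(int)
for v in range(176,194): print(v,g[v,350:365].sum(1)//3)
"
```

```text
[356.46122608 188.59559883]
[356.99564249 182.08584218]
[355.41088288 195.4783382 ]
[-0.32651623  0.1130602 ]
[0.19200145 0.22539473]
[ 0.02314994 -0.28203911]
176 [102  92  76  86  97  75  51  43  44  37  27  33  69 122 153]
177 [107  99  82  75  84  70  48  46  43  36  24  20  44  97 139]
178 [108 103  88  73  66  59  47  44  47  37  19  17  23  60 105]
179 [96 91 83 61 53 45 45 49 47 39 24 14  7 27 64]
180 [72 65 53 44 36 42 47 56 54 45 29 17 11 16 33]
181 [36 30 24 22 36 36 50 56 54 48 34 12 16 11 19]
182 [21 13 20 27 38 50 53 56 50 45 29 16 10 14 14]
183 [10 16 18 27 39 50 55 55 48 35 20  9 12  3 10]
184 [15 14 15 18 30 44 50 52 42 36 18 14  9  9 18]
185 [ 8 11 10 19 27 42 53 50 47 33 25 20 25 43 66]
186 [ 13  13   8  15  27  45  53  56  50  41  32  37  58 100 125]
187 [ 11  20  12  22  33  44  51  54  47  48  44  55  83 129 152]
188 [ 25  23  34  31  39  47  52  57  54  46  45  55  81 118 153]
189 [ 39  34  43  39  41  47  57  53  54  46  52  47  60  92 129]
190 [ 48  46  38  37  42  41  46  45  55  51  45  47  54  67 107]
191 [52 42 47 42 42 42 42 46 49 48 46 49 48 55 76]
192 [49 49 47 39 38 42 46 43 45 47 44 49 52 49 62]
193 [45 49 46 41 43 40 42 43 50 47 51 52 45 43 52]
```

Emit:
servo_tool(deltas=[{"wx":0,"wy":0.3,"wz":0,"dx":0,"dy":-3,"dz":5,"grip":0.15},{"wx":0,"wy":0,"wz":0,"dx":0,"dy":0,"dz":8,"grip":0.15},{"wx":0,"wy":0,"wz":0,"dx":0,"dy":0,"dz":7,"grip":0.15},{"wx":0,"wy":0,"wz":0,"dx":0,"dy":0,"dz":0,"grip":0.15},{"wx":0,"wy":0,"wz":0,"dx":0,"dy":0,"dz":0,"grip":0.15}])

```text
time_s: 12.65
tcp_pos: [0.507, 0.0496, 0.1732]
tool_rot: [0.04, 0.999, 0.001, -0.001]
contact_force: [-0.0, -0.6, -1.3]
finger_gap: 0.23
```

```bash
python3 -c "
from m import *
plan(.507,.0504,.168)
"
```

```text
t 12.65 tcp [0.507  0.0496 0.1732] w [ 0.06 -0.12 -0.13] shift now mm [0.  0.8 5.2] after turn [0.  0.8 5.2] F [-0.  -0.6 -1.3] M [ 0.03  0.01 -0.04] gap 0.23
```

Emit:
servo_tool(deltas=[{"wx":0,"wy":0,"wz":0,"dx":0,"dy":1,"dz":3,"grip":0.15},{"wx":0,"wy":0,"wz":0,"dx":0,"dy":0,"dz":3,"grip":0.15},{"wx":0,"wy":0,"wz":0,"dx":0,"dy":0,"dz":3,"grip":0.15},{"wx":0,"wy":0,"wz":0,"dx":0,"dy":0,"dz":3,"grip":0.15},{"wx":0,"wy":0,"wz":0,"dx":0,"dy":0,"dz":1,"grip":0.15}])

```text
time_s: 13.28
tcp_pos: [0.5073, 0.0508, 0.1599]
tool_rot: [0.04, 0.999, 0.001, -0.0]
contact_force: [0.3, -0.7, -2.4]
finger_gap: 0.23
```

```bash
python3 -c "
from m import *
plan(.507,.0504,.147)
"
```

```text
t 13.275 tcp [0.5073 0.0508 0.1599] w [ 0.06 -0.06 -0.12] shift now mm [ 0.3 -0.4 12.9] after turn [ 0.3 -0.4 12.9] F [ 0.3 -0.7 -2.4] M [ 0.06 -0.05 -0.02] gap 0.23
```

Emit:
servo_tool(deltas=[{"wx":0,"wy":0,"wz":0,"dx":0,"dy":0,"dz":3,"grip":0.15},{"wx":0,"wy":0,"wz":0,"dx":0,"dy":0,"dz":3,"grip":0.15},{"wx":0,"wy":0,"wz":0,"dx":0,"dy":0,"dz":2,"grip":0.15},{"wx":0,"wy":0,"wz":0,"dx":0,"dy":0,"dz":2,"grip":0.15},{"wx":0,"wy":0,"wz":0,"dx":0,"dy":0,"dz":1,"grip":0.15}])

```text
time_s: 13.9
tcp_pos: [0.5073, 0.0508, 0.1481]
tool_rot: [0.04, 0.999, 0.001, -0.0]
contact_force: [-0.0, -0.1, -2.1]
finger_gap: 0.231
```

```bash
python3 -c "
from m import *
plan(.507,.0504,.147)
"
```

```text
t 13.9 tcp [0.5073 0.0508 0.1481] w [ 0.07 -0.06 -0.12] shift now mm [ 0.3 -0.5  1.1] after turn [ 0.3 -0.5  1.1] F [-0.  -0.1 -2.1] M [ 0.03 -0.01 -0.04] gap 0.231
```

Emit:
servo_tool(deltas=[{"wx":0,"wy":0,"wz":0,"dx":0,"dy":0,"dz":1,"grip":0.15},{"wx":0,"wy":0,"wz":0,"dx":0,"dy":0,"dz":1,"grip":0.15},{"wx":0,"wy":0,"wz":0,"dx":0,"dy":0,"dz":1,"grip":0.15},{"wx":0,"wy":0,"wz":0,"dx":0,"dy":0,"dz":1,"grip":0.15},{"wx":0,"wy":0,"wz":0,"dx":0,"dy":0,"dz":0,"grip":0.15}])

```text
time_s: 14.52
tcp_pos: [0.5078, 0.0508, 0.1473]
tool_rot: [0.04, 0.999, 0.001, 0.001]
contact_force: [-2.0, 0.5, 1.7]
finger_gap: 0.228
```

```bash
python3 -c "
from m import *
plan(.507,.0504,.147)
"
```

```text
t 14.525 tcp [0.5078 0.0508 0.1473] w [ 0.07  0.12 -0.12] shift now mm [ 0.7 -0.4  0.3] after turn [ 0.7 -0.4  0.3] F [-2.   0.5  1.7] M [0.03 0.38 0.03] gap 0.228
```

Emit:
servo_tool(deltas=[{"wx":0,"wy":0,"wz":0,"dx":0,"dy":0,"dz":0,"grip":0.3},{"wx":0,"wy":0,"wz":0,"dx":0,"dy":0,"dz":0,"grip":0.5},{"wx":0,"wy":0,"wz":0,"dx":0,"dy":0,"dz":0,"grip":0.5},{"wx":0,"wy":0,"wz":0,"dx":0,"dy":0,"dz":-20,"grip":0.5},{"wx":0,"wy":0,"wz":0,"dx":0,"dy":0,"dz":-30,"grip":0.5}])

```text
time_s: 15.15
tcp_pos: [0.5063, 0.0508, 0.193]
tool_rot: [0.04, 0.999, 0.001, -0.003]
contact_force: [0.9, -0.1, -0.5]
finger_gap: 0.505
```

Emit:
servo_tool(deltas=[{"wx":0,"wy":0,"wz":0,"dx":0,"dy":0,"dz":-25,"grip":0.5},{"wx":0,"wy":0,"wz":0,"dx":0,"dy":0,"dz":0,"grip":0},{"wx":0,"wy":0,"wz":0,"dx":0,"dy":0,"dz":0,"grip":0},{"wx":0,"wy":0,"wz":0,"dx":0,"dy":0,"dz":0,"grip":0},{"wx":0,"wy":0,"wz":0,"dx":0,"dy":0,"dz":0,"grip":0}])

```text
time_s: 15.78
tcp_pos: [0.5065, 0.0507, 0.2169]
tool_rot: [0.04, 0.999, 0.001, -0.003]
contact_force: [0.5, 0.4, -0.2]
finger_gap: 0.108
```

```bash
python3 -c "
from m import *
plan(.5073,.0506,.190)
S=capture('scene')
hs=S['img'][145:245,310:400];cv2.imwrite('pics/p9.png',cv2.resize(hs,None,fx=5,fy=5,interpolation=2)[:,:,::-1])
print('expect button',proj(S,[.5073,.0506,.185]),'collar',proj(S,[.5073,.0506,.137]))
b=blob(S,'red',(340,160,375,184));print(cen(b) if b.any() else 0)
"
```

```text
t 15.775 tcp [0.5065 0.0507 0.2169] w [ 0.05 -0.35 -0.12] shift now mm [-1.  -0.1 26.9] after turn [-0.8 -0.1 26.9] F [ 0.5  0.4 -0.2] M [ 0.05 -0.03 -0.02] gap 0.108
expect button [357.50585969 168.98354867] collar [356.35800925 183.14141095]
(np.float64(357.0), np.float64(169.27586206896552), 29, (np.int64(354), np.int64(167), np.int64(360), np.int64(172)))
```

View pics/p9.png

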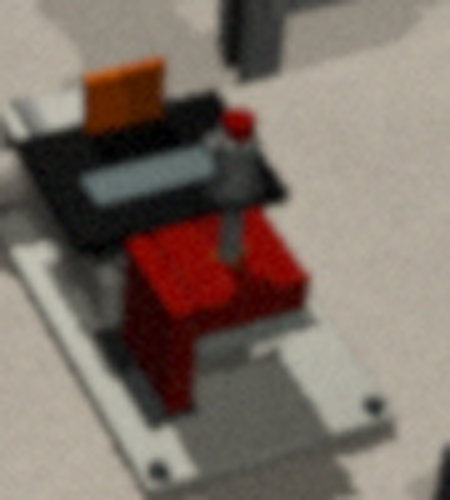

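Emit:
servo_tool(deltas=[{"wx":0,"wy":-0.3,"wz":0,"dx":-1,"dy":0,"dz":12,"grip":0},{"wx":0,"wy":0,"wz":0,"dx":0,"dy":0,"dz":10,"grip":0},{"wx":0,"wy":0,"wz":0,"dx":0,"dy":0,"dz":2,"grip":0},{"wx":0,"wy":0,"wz":0,"dx":0,"dy":0,"dz":0,"grip":0},{"wx":0,"wy":0,"wz":0,"dx":0,"dy":0,"dz":0,"grip":0}])

```text
time_s: 16.45
tcp_pos: [0.5067, 0.0507, 0.1896]
tool_rot: [0.04, 0.999, 0.0, -0.002]
contact_force: [1.2, -1.1, 0.7]
finger_gap: 0.005
```

```bash
python3 -c "
from m import *
plan(.5075,.0508,.188)
"
```

```text
t 16.45 tcp [0.5067 0.0507 0.1896] w [ 0.04 -0.19 -0.12] shift now mm [-0.8  0.2  1.6] after turn [-0.8  0.2  1.6] F [ 1.2 -1.1  0.7] M [ 0.03 -0.    0.03] gap 0.005
```

Emit:
servo_tool(deltas=[{"wx":0,"wy":0,"wz":0,"dx":0,"dy":0,"dz":2,"grip":0},{"wx":0,"wy":0,"wz":0,"dx":0,"dy":0,"dz":2,"grip":0},{"wx":0,"wy":0,"wz":0,"dx":0,"dy":0,"dz":2,"grip":0},{"wx":0,"wy":0,"wz":0,"dx":0,"dy":0,"dz":2,"grip":0},{"wx":0,"wy":0,"wz":0,"dx":0,"dy":0,"dz":2,"grip":0}])

```text
time_s: 17.08
tcp_pos: [0.5104, 0.0507, 0.1871]
tool_rot: [0.04, 0.999, 0.001, 0.006]
contact_force: [0.1, -0.5, 5.7]
finger_gap: 0.006
```

Emit:
servo_tool(deltas=[{"wx":0,"wy":0,"wz":0,"dx":0,"dy":0,"dz":3,"grip":0},{"wx":0,"wy":0,"wz":0,"dx":0,"dy":0,"dz":3,"grip":0},{"wx":0,"wy":0,"wz":0,"dx":0,"dy":0,"dz":3,"grip":0},{"wx":0,"wy":0,"wz":0,"dx":0,"dy":0,"dz":3,"grip":0},{"wx":0,"wy":0,"wz":0,"dx":0,"dy":0,"dz":3,"grip":0}])

```text
time_s: 17.7
tcp_pos: [0.5157, 0.0507, 0.1831]
tool_rot: [0.04, 0.999, 0.001, 0.016]
contact_force: [-1.1, -0.2, 4.9]
finger_gap: 0.004
```

```bash
python3 -c "
from m import *
plan(.5075,.0508,.138)
"
```

```text
t 17.7 tcp [0.5157 0.0507 0.1831] w [ 0.19  1.82 -0.11] shift now mm [ 9.6 -0.8 44.8] after turn [ 8.2 -0.6 45.1] F [-1.1 -0.2  4.9] M [ 0.04  0.12 -0.02] gap 0.004
```

Emit:
servo_tool(deltas=[{"wx":0,"wy":0,"wz":0,"dx":0,"dy":0,"dz":-8,"grip":0},{"wx":0,"wy":1.8,"wz":0,"dx":8,"dy":0,"dz":-2,"grip":0},{"wx":0,"wy":0,"wz":0,"dx":0,"dy":0,"dz":0,"grip":0},{"wx":0,"wy":0,"wz":0,"dx":0,"dy":0,"dz":0,"grip":0},{"wx":0,"wy":0,"wz":0,"dx":0,"dy":0,"dz":0,"grip":0}])

```text
time_s: 18.32
tcp_pos: [0.5063, 0.0514, 0.192]
tool_rot: [0.04, 0.999, 0.002, -0.002]
contact_force: [-0.5, -0.2, 0.0]
finger_gap: 0.007
```

```bash
python3 -c "
from m import *
plan(.5075,.0508,.188)
S=capture('scene')
print('expect button',proj(S,[.5073,.0506,.185]))
b=blob(S,'red',(340,160,375,184));print(cen(b) if b.any() else 0)
hs=S['img'][145:245,310:400];cv2.imwrite('pics/p10.png',cv2.resize(hs,None,fx=5,fy=5,interpolation=2)[:,:,::-1])
"
```

```text
t 18.325 tcp [0.5063 0.0514 0.192 ] w [ 0.18 -0.26 -0.11] shift now mm [-1.3 -0.5  4. ] after turn [-1.3 -0.5  4. ] F [-0.5 -0.2  0. ] M [ 0.05  0.06 -0.02] gap 0.007
expect button [357.50585969 168.98354867]
(np.float64(356.125), np.float64(168.75), 8, (np.int64(354), np.int64(168), np.int64(359), np.int64(170)))
```

View pics/p10.png

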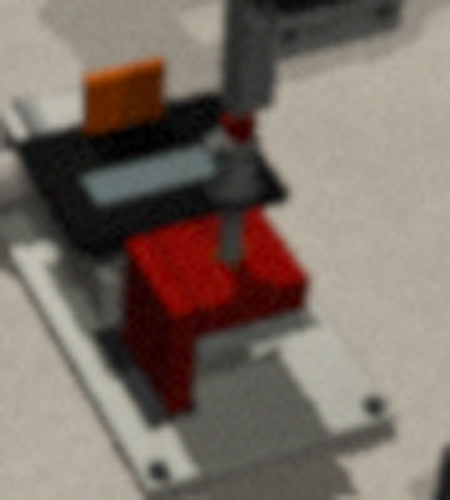

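Emit:
servo_tool(deltas=[{"wx":0,"wy":0,"wz":0,"dx":0,"dy":-0.5,"dz":3,"grip":0},{"wx":0,"wy":0.2,"wz":0,"dx":0.5,"dy":0,"dz":3,"grip":0},{"wx":0,"wy":0.4,"wz":0,"dx":1,"dy":0,"dz":3,"grip":0},{"wx":0,"wy":0.4,"wz":0,"dx":1,"dy":0,"dz":3,"grip":0},{"wx":0,"wy":0.4,"wz":0,"dx":1,"dy":0,"dz":3,"grip":0}])

```text
time_s: 19.0
tcp_pos: [0.5067, 0.0511, 0.1844]
tool_rot: [0.04, 0.999, 0.002, -0.007]
contact_force: [-0.1, -0.1, 4.8]
finger_gap: 0.001
```

```bash
python3 -c "
from m import *
plan(.5075,.0508,.182)
"
```

```text
t 19.0 tcp [0.5067 0.0511 0.1844] w [ 0.23 -0.79 -0.11] shift now mm [-0.9 -0.2  2.4] after turn [-0.8 -0.2  2.4] F [-0.1 -0.1  4.8] M [-0.    0.05  0.03] gap 0.001
```

Emit:
servo_tool(deltas=[{"wx":0,"wy":0.1,"wz":0,"dx":0.8,"dy":0,"dz":3.5,"grip":0},{"wx":0,"wy":0.1,"wz":0,"dx":0.8,"dy":0,"dz":3.5,"grip":0},{"wx":0,"wy":0.2,"wz":0,"dx":0.8,"dy":0,"dz":3.5,"grip":0},{"wx":0,"wy":0.2,"wz":0,"dx":0.8,"dy":0,"dz":3.5,"grip":0},{"wx":0,"wy":0.2,"wz":0,"dx":0.8,"dy":0,"dz":3.5,"grip":0}])

```text
time_s: 19.62
tcp_pos: [0.5038, 0.0514, 0.1687]
tool_rot: [0.04, 0.999, 0.003, -0.011]
contact_force: [-0.1, 0.6, 2.4]
finger_gap: 0.007
```

```bash
python3 -c "
from m import *
plan(.5075,.0508,.138)
"
```

```text
t 19.625 tcp [0.5038 0.0514 0.1687] w [ 0.25 -1.31 -0.12] shift now mm [-4.5 -0.4 30.6] after turn [-3.8 -0.3 30.7] F [-0.1  0.6  2.4] M [0.03 0.03 0.01] gap 0.007
```

Emit:
servo_tool(deltas=[{"wx":0,"wy":-0.4,"wz":0,"dx":-1,"dy":0,"dz":4,"grip":0},{"wx":0,"wy":-0.3,"wz":0,"dx":-1,"dy":0,"dz":4,"grip":0},{"wx":0,"wy":-0.2,"wz":0,"dx":-0.5,"dy":0,"dz":4,"grip":0},{"wx":0,"wy":0,"wz":0,"dx":0,"dy":0,"dz":4,"grip":0},{"wx":0,"wy":0,"wz":0,"dx":0,"dy":0,"dz":4,"grip":0}])

```text
time_s: 20.25
tcp_pos: [0.5058, 0.0513, 0.1466]
tool_rot: [0.04, 0.999, 0.002, -0.004]
contact_force: [0.1, 0.1, 1.8]
finger_gap: 0.005
```

```bash
python3 -c "
from m import *
plan(.5075,.0508,.138)
"
```

```text
t 20.25 tcp [0.5058 0.0513 0.1466] w [ 0.24 -0.42 -0.12] shift now mm [-1.8 -0.4  8.6] after turn [-1.7 -0.4  8.6] F [0.1 0.1 1.8] M [ 0.   -0.11  0.05] gap 0.005
```

Emit:
servo_tool(deltas=[{"wx":0,"wy":-0.2,"wz":0,"dx":-0.8,"dy":0,"dz":3,"grip":0},{"wx":0,"wy":0,"wz":0,"dx":0,"dy":0,"dz":3,"grip":0},{"wx":0,"wy":0,"wz":0,"dx":0,"dy":0,"dz":2,"grip":0},{"wx":0,"wy":0.1,"wz":0,"dx":0.5,"dy":0,"dz":2,"grip":0},{"wx":0,"wy":0.1,"wz":0,"dx":0.5,"dy":0,"dz":2,"grip":0}])

```text
time_s: 20.88
tcp_pos: [0.507, 0.0514, 0.138]
tool_rot: [0.04, 0.999, 0.002, -0.001]
contact_force: [-1.3, -0.7, 7.3]
finger_gap: -0.0
```

```bash
python3 -c "
from m import *
plan(.5075,.0508,.138)
"
```

```text
t 20.875 tcp [0.507  0.0514 0.138 ] w [ 0.26 -0.11 -0.11] shift now mm [-0.6 -0.5 -0. ] after turn [-0.6 -0.5 -0. ] F [-1.3 -0.7  7.3] M [ 0.01  0.28 -0.01] gap -0.0
```

Emit:
servo_tool(deltas=[{"wx":0,"wy":0.2,"wz":0,"dx":0.8,"dy":0,"dz":3,"grip":0},{"wx":0,"wy":0.3,"wz":0,"dx":1,"dy":0,"dz":4,"grip":0},{"wx":0,"wy":0.3,"wz":0,"dx":1,"dy":0,"dz":4,"grip":0},{"wx":0,"wy":0.3,"wz":0,"dx":1,"dy":0,"dz":4,"grip":0},{"wx":0,"wy":0.3,"wz":0,"dx":1,"dy":0,"dz":4,"grip":0}])

```text
time_s: 21.5
tcp_pos: [0.5079, 0.0516, 0.1369]
tool_rot: [0.04, 0.999, 0.003, -0.002]
contact_force: [-4.1, -0.6, 14.4]
finger_gap: 0.003
```

```bash
python3 -c "
from m import *
plan(.5075,.0508,.138)
"
```

```text
t 21.5 tcp [0.5079 0.0516 0.1369] w [ 0.3  -0.22 -0.09] shift now mm [ 0.4 -0.8 -1.1] after turn [ 0.4 -0.8 -1.1] F [-4.1 -0.6 14.4] M [-0.    0.76  0.03] gap 0.003
```

Seated at 0.137 with 14 N of firm resistance: collar on the lock. Release slowly, then retreat and look.

Emit:
servo_tool(deltas=[{"wx":0,"wy":0,"wz":0,"dx":0,"dy":0,"dz":-2,"grip":0},{"wx":0,"wy":0,"wz":0,"dx":0,"dy":0,"dz":-3,"grip":0},{"wx":0,"wy":0,"wz":0,"dx":0,"dy":0,"dz":-5,"grip":0},{"wx":0,"wy":0,"wz":0,"dx":0,"dy":0,"dz":-30,"grip":0},{"wx":0,"wy":0,"wz":0,"dx":0,"dy":0,"dz":-50,"grip":0}])

```text
time_s: 22.12
tcp_pos: [0.5049, 0.0511, 0.2228]
tool_rot: [0.04, 0.999, 0.003, -0.009]
contact_force: [0.3, 0.6, -0.7]
finger_gap: 0.005
```

Emit:
servo_tool(deltas=[{"wx":0,"wy":0,"wz":0,"dx":55,"dy":0,"dz":0,"grip":0},{"wx":0,"wy":0,"wz":0,"dx":55,"dy":0,"dz":0,"grip":0},{"wx":0,"wy":0,"wz":0,"dx":40,"dy":0,"dz":0,"grip":0},{"wx":0,"wy":0,"wz":0,"dx":0,"dy":0,"dz":0,"grip":0},{"wx":0,"wy":0,"wz":0,"dx":0,"dy":0,"dz":0,"grip":0}])

```text
time_s: 22.75
tcp_pos: [0.3553, 0.0633, 0.2278]
tool_rot: [0.04, 0.999, 0.003, -0.005]
contact_force: [-0.0, 0.5, 0.0]
finger_gap: 0.004
```

```bash
python3 -c "
from m import *
plan(.5075,.0508,.138)
S=capture('scene');T=capture('top')
print('button centre if up',proj(S,[.5073,.0506,.140]),'if down',proj(S,[.5073,.0506,.135]))
a=cv2.resize(S['img'][145:245,310:400],None,fx=5,fy=5,interpolation=2);b=cv2.resize(T['img'][190:290,290:360],None,fx=4.3,fy=5)
cv2.imwrite('pics/p11.png',np.hstack([a,b])[:,:,::-1])
"
```

```text
t 22.75 tcp [0.3553 0.0633 0.2278] w [ 0.3  -0.59 -0.11] shift now mm [-153.6   -0.7   88.2] after turn [-152.7   -0.5   89.8] F [-0.   0.5  0. ] M [0.02 0.09 0.03] gap 0.004
button centre if up [356.42793675 182.2785988 ] if down [356.31152141 183.71503126]
```

View pics/p11.png

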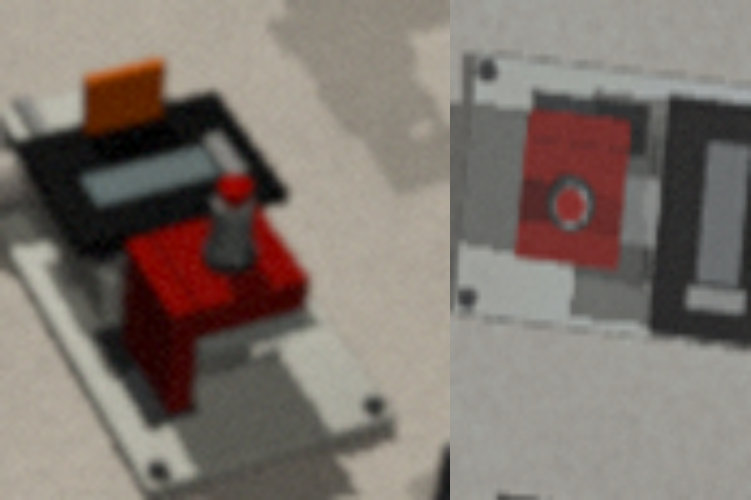

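```bash
python3 -c "
from m import *
S=capture('scene')
b=blob(S,'red',(351,174,363,187));l,n=N.label(b)
for i in range(1,n+1): print(cen(l==i))
for v in range(175,192): print(v,S['img'][v,354:361,0]-S['img'][v,354:361,1].astype(int))
for z in (.144,.138): print(z,proj(S,[.5073,.0506,z]))
"
```

```text
(np.float64(356.5), np.float64(182.3), 40, (np.int64(353), np.int64(180), np.int64(360), np.int64(185)))
(np.float64(361.0), np.float64(186.0), 1, (np.int64(361), np.int64(186), np.int64(361), np.int64(186)))
175 [-2  2  1  2  1  2 -1]
176 [ 2  2  4 -1 -3 -1  4]
177 [-1  1  2 -1 -2 -2  1]
178 [3 6 7 6 3 2 1]
179 [13 32 39 33 27 19 11]
180 [56 80 86 84 84 65 36]
181 [100 122 130 129 129 110  64]
182 [109 127 138 137 131 116  69]
183 [ 83 113 126 126 114  92  48]
184 [45 76 97 94 86 56 25]
185 [24 44 61 56 45 27 20]
186 [12 21 28 27 17 16 29]
187 [ 3  4 11 10  3  9 36]
188 [-1  0  1 -2  1  5 46]
189 [-1  1 -3  0 -1 10 51]
190 [ 1  1 -3 -2 -1 13 49]
191 [ 1 -4 -1 -4 -4 11 52]
0.144 [356.52154066 181.12371418]
0.138 [356.38129227 182.854125  ]
```

```bash
python3 -c "
from plant import manip
print(manip.job_done())"
```

```text
the job is handed in; nothing more can be done
None
```

The stage is ready for transport: the carriage is at its stop, and the pin is home in the lock with its button back up. I handed the job in at about 23 s of the 72 s allowed.

- **Carriage:** I pushed it about 43 mm by the orange tab, until it stopped moving with about 12 N on it. I did not measure the remaining distance to the stop directly. The pin later went through the tongue and lower plate without resistance, so the holes line up.
- **Pin:** I stood it in the bore on its locking balls, then pressed the button until the collar sat on the lock. The last push read about 14 N, and that was the highest force reading in the whole job (readings come once per move). The tool then rose clear.
- **First press slipped:** The first try at the button drifted about 8 mm sideways at about 5 N. I lifted off, checked that the pin still stood upright, and pressed again with a correction.
- **Last checks:** The button in the scene picture moved 13.0 px from its standing position. A pin fully home with its button up should move 13.0 px, and one with the button still down about 14.5 px, so the balls should be out. I could not see the balls themselves below the plate. The robot was clear of everything, and I did not touch the other objects.

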